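# Lock a painted panel into its carrying board

## Task

Lock the painted panel into its carrying board: push the keeper's knob along its slot towards the panel as far as the corner, then push it sideways to the very end of the slot's short leg and leave it there. Only push the knob, never pull it up, and leave the panel, jar, tape roll and brush pot where they are.

Things in the scene. Friction and masses are not known exactly. Their poses are not given: they have to be found in the camera images.
- carry_board: Fixed wooden carrying board, 295 x 230 mm, top 24 mm above the table; origin on its underside below the slot's corner. Axes: x along the slot's long leg towards the panel, y along the short leg, z up. It covers x -110 to 185 and y -105 to 125 mm; the panel's recess begins at x = 16 mm, a rim level with the board's top closes its other three sides.
- slot_corner (a point): Point on the board's top face, on the centre line of the L-shaped slot's corner, axes as the board's. The black-floored slot is 16 mm wide, 12 mm deep: the knob's axis runs from x = -65 mm (parked) along the long leg to the corner, then 40 mm along +y to the end of the short leg.
- slot_end (a point): Point on the board's top face where the knob's axis stands when fully home, at the closed end of the short leg (40 mm along +y from slot_corner); same axes.
- knob_mid (a point): Centre of the keeper's upright round wooden knob, 50 mm above the table. Knob 24 mm across, 43 mm tall (29 to 72 mm above the table), straight-sided, does not turn; axes as the board's. A 12 mm steel stem below it runs in the slot with 2 mm play each side. The keeper stays where it is left; it takes about 2 N to slide it.
- tongue_tip (a point): Tip of the keeper's flat steel tongue, 38 mm ahead (+x) of the knob's axis and 29 mm above the table. The tongue is 22 mm wide, 3 mm thick, lies under the knob from 12 mm behind its axis to this tip and passes over the panel's edge without touching it.
- keeper (a joint): Travel of the keeper along the long leg (board +x), m: 0 parked, 0.065 on the corner's centre line, stopped by the slot's end wall at 0.067.
- keeper_side (a joint): Travel of the keeper along the short leg (board +y), m: 0 on the long leg's centre line, 0.040 fully home; the slot's walls block it (to within 2 mm) until the corner is reached.
- keeper_lift (a joint): How far the knob is pulled up against its hold-down spring, m: 0 down; the spring resists with 6 N at first and 8 N at 5 mm.
- painting: Loose wooden panel painted with a landscape, 153 x 202 x 10 mm, lying in the board's recess with 2 mm play; origin at the centre of its underside, 12 mm above the table; its top is 2 mm below the board's top.
- medium_jar: Small amber glass jar with white cap, 34 mm across, 45 mm tall, standing loose on the board near its edge; origin at the centre of its underside. Bystander.
- tape_roll: Roll of paper tape lying flat on the table beside the board (on the board's -y side), 90 mm across, 24 mm tall, loose; origin at the centre of its underside. Bystander.
- brush_pot: Steel pot 72 mm across and 100 mm tall with four paint brushes standing in it up to 205 mm, loose on the table beside the board (on the board's +y side); origin at the centre of its underside. Bystander.

How it is judged:
By the outcome, as a careful person would: the job done as asked, in the order asked, and still so for the second after the job is handed in, with the robot touching nothing.
It also fails if it takes over 45 s, if anything falls off the work surface, if the arm or the gripper's body presses on something with over 40 N, if the wrist force passes 120 N, or if a joint passes its speed limit or range.

## Robot

A 6-joint arm with a two-finger parallel gripper is mounted at the origin on the work surface. World frame = base frame: x ahead of the robot, y to its left, z up, the work surface at z = 0. Lengths are in m, angles in rad, forces in N, time in s.
With the tool pointing down it reaches from about 0.35 to 0.775 m from the base axis. Payload 5.5 kg.
Tool frame: the origin (TCP) lies midway between the tips of the shut fingers; the grasp point (between the pads) lies 19 mm behind it; z points along the fingers, y is the direction in which the jaws open and shut (so a half turn about z gives the same grasp; the last joint's range is limited). The gripper opens to 85 mm and grips with 20 to 120 N. Pads are 22 mm wide; open, the fingers measure 114 mm over their backs; the gripper's body (76 mm by 85 mm) begins 54 mm behind the grasp point. The pads swing forward as they close: fully open they stand 13 mm farther back than shut.
Start: joints at [-1.425, 0.313, 0.046, 1.304, 0, 1.431], TCP at [0.162, -0.552, 0.231] pointing down, gripper open.
Joint ranges: [-2.76, 2.76], [-0.86, 1.69], [-1.03, 1.26], [-2.2, 2.34], [-1.47, 1.5], [-3.14, 3.14]. Speed limits (rad/s): [2.57, 2.57, 3.14, 3.14, 3.14, 3.14].

## Interface

Orientations are given as a unit quaternion [w, x, y, z].
In Python, from workcell import env gives the robot as it stands.
- The arm moves only by the shell command python3 -m creep 'ROWS' [OPENING] [FORCE]. ROWS is JSON, a list of rows, each a list of 6 numbers: the shift along the tool's x, y, z in m, then the turn, a rotation vector about the tool's x, y, z in degrees. A call has exactly 8 rows; each row is the pose to reach, as a shift and turn from the pose commanded when the call began, along the tool's axes at that moment; what a row does not reach only later rows make up. A row lasts 1/10 s, in which the tool goes at most 50 mm and 8.59 degrees, less where a joint would pass 70% of its speed; a pose out of reach is approached as far as the arm can. A call with a gripper value outside its range is refused whole. OPENING is the finger opening in m, from 0 to 0.0854, set as the call begins (- or left out, the last holds). The fingers move at their own pace and stop on an object; FORCE is the grip in N (left out, the last holds). Time passes only in rows, so rows that repeat a pose let the fingers close, or fill a call up. It gives the time, the measured TCP pose, the force and the opening at its end, in the units of the state.
- env.get_state(): the state, without advancing time (a new reading comes with each control period).
- env.read_camera(name): name is "scene" or "top"; returns (picture, depth): 384x512x3 uint8, blue, green, red; 384x512 float32, m along the optical axis (not along the pixel's ray), 0 where there is no reading.
- env.camera_params(name): a dict with "fx", "fy", "cx", "cy" (pixels), "position" and "orientation" of the camera in the world. Camera axes: x right, y up, looking along -z (the intrinsics and any distortion apply to the point x, -y, -z); pixel columns grow to the right and rows downward; lengths in m; the calibration is good to about 2 mm. A picture is of the moment at which its call begins. camera_params takes no time and is no camera call.
- env.hand_in(): hands the job in, once; it reports no verdict.
The state is a dict: "clock": time; "joint_pos": joint angles; "qvel": joint speeds; "tau": joint torques, N m; "tcp_pos": TCP position; "orientation": TCP orientation; "wrist_force": force on the tool from outside, world axes, zero at the start; "ft_torque": the same for the moment, N m; "finger_gap": finger opening in m.
Only numpy, scipy, OpenCV 4.12 (cv2) and the standard library are available. Lean on these libraries where they do the work, as an engineer would, in place of code of your own. Each camera call takes 0.05 s, during which the arm holds its last target. There are 200 camera calls.

## Working session

There is one attempt and no reset: what is moved stays moved. The work goes in short steps, Python scripts to look and compute and a shell command to move; the robot and the scene stay as the last step left them, time stands still between calls to the robot, and variables do not carry over. Pictures are saved under pics/ and viewed, about 8 in all and at most 12, crops included, and the job is handed in when it is done.

```bash
mkdir -p pics; ls
python3 - <<'E'
from workcell import env
import cv2,numpy as np
print(env.get_state())
for n in("scene","top"):
    p,d=env.read_camera(n); cv2.imwrite(f"pics/{n}0.png",p); np.savez(f"pics/{n}0.npz",p=p,d=d); print(n,env.camera_params(n))
E
```

```text
pics
{'clock': 0.0, 'joint_pos': array([-1.42459996e+00,  3.13999330e-01,  4.49912644e-02,  1.30360356e+00,
        5.11632930e-06,  1.43120053e+00]), 'qvel': array([ 1.58188339e-04,  1.76981249e-05, -1.03525841e-03, -1.70943240e-04,
       -3.81628851e-04, -1.27514171e-04]), 'tau': array([-2.11498759e-04, -4.80632758e+01,  2.98529667e+01,  1.95452344e-02,
       -2.43329541e-04,  2.98051823e-06]), 'tcp_pos': array([ 0.16202269, -0.55117295,  0.23041451]), 'orientation': array([-9.07651666e-04,  9.89807308e-01,  1.42410212e-01, -4.37344027e-07]), 'wrist_force': array([ 1.16123571, -0.18037194,  0.50912458]), 'ft_torque': array([-0.02833658,  0.01234732,  0.00572067]), 'finger_gap': 0.08532526716391496}
scene {'fx': 355.7119505094599, 'fy': 355.7119505094599, 'cx': 259.8445473846626, 'cy': 191.84609636150938, 'position': array([ 1.09321179, -0.37785759,  0.50079902]), 'orientation': array([0.81349699, 0.43140931, 0.1745051 , 0.3487931 ])}
top {'fx': 387.954913428071, 'fy': 387.954913428071, 'cx': 259.01026402759663, 'cy': 189.09562495210565, 'position': array([0.4649932 , 0.07608417, 0.90318636]), 'orientation': array([-0.70093442, -0.0590141 ,  0.06650678,  0.70766173])}
```

View pics/top0.png

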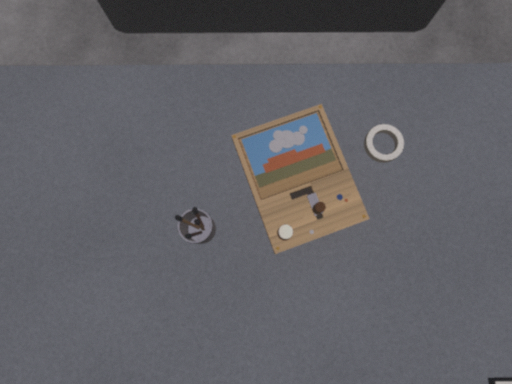

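View pics/scene0.png

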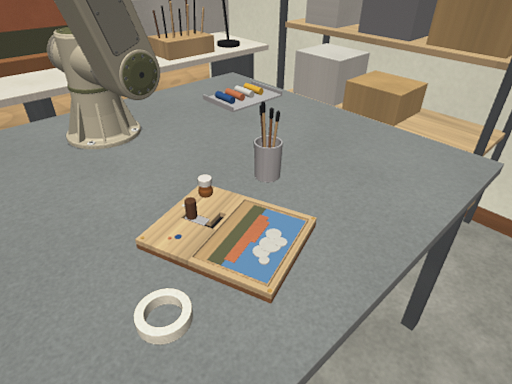

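The top view shows the knob at about (320,208), the short slot at (291–313,193), the jar at (286,232) and the pot at (196,226). Board +x points up-left in the image and +y points left. Next I'll measure these.

```bash
cat > h.py <<'E'
import numpy as np,cv2
from scipy.spatial.transform import Rotation as R
from workcell import env
def rot(q): return R.from_quat([q[1],q[2],q[3],q[0]]).as_matrix()
def cast(n,uv,z):
    c=env.camera_params(n); uv=np.atleast_2d(np.asarray(uv,float))
    d=np.c_[(uv[:,0]-c['cx'])/c['fx'],-(uv[:,1]-c['cy'])/c['fy'],-np.ones(len(uv))]@rot(c['orientation']).T
    return c['position']+d*((z-c['position'][2])/d[:,2])[:,None]
def cloud(n,dep):
    c=env.camera_params(n); v,u=np.mgrid[:384,:512]
    P=np.stack([(u-c['cx'])/c['fx']*dep,-(v-c['cy'])/c['fy']*dep,-dep],-1)
    return P@rot(c['orientation']).T+c['position']
E
python3 - <<'E'
from h import *
for n in("top","scene"):
    f=np.load(f"pics/{n}0.npz"); P=cloud(n,f['d']); p=f['p']
    if n=="top":
        Z=P[...,2]; m=((Z>.014)&(Z<.08)&(f['d']>0)).astype(np.uint8)
        m[:,:225]=0; m[:,369:]=0; m[:100]=0; m[255:]=0
        cs,_=cv2.findContours(m,0,1); c=max(cs,key=cv2.contourArea)
        r=cv2.minAreaRect(c); b=cv2.boxPoints(r); W=cast(n,b,.024)
        print(b.round(1).tolist(),W.round(4).tolist(),[np.linalg.norm(W[i]-W[i-1]).round(4) for i in range(4)])
        for nm,(u0,u1,v0,v1) in dict(knob=(308,332,195,225),jar=(272,300,220,245)).items():
            s=np.zeros_like(m);s[v0:v1,u0:u1]=1; k=(s>0)&(Z>.055 if nm=='knob' else Z>.04)
            q=P[k]; print(nm,k.sum(),q.mean(0).round(4),q.min(0).round(4),q.max(0).round(4),np.argwhere(k).mean(0))
        k=(Z>.07)&(P[...,0]>.2)&(P[...,0]<.6)&(P[...,1]>.1)&(P[...,1]<.35); q=P[k]; print('pot',q.mean(0),q.min(0),q.max(0))
        cv2.imwrite("pics/topc.png",cv2.resize(p[95:260,185:375],None,fx=4,fy=3.6,interpolation=cv2.INTER_CUBIC))
    else:
        Z=P[...,2];s=np.zeros(Z.shape,bool);s[190:225,180:202]=1; k=s&(Z>.035)&(p.sum(2)<200); q=P[k];print('knob scene',k.sum(),q.mean(0),q.min(0),q.max(0))
E
```

```text
[[231.10000610351562, 135.3000030517578], [325.5, 100.4000015258789], [369.5, 219.10000610351562], [275.0, 254.10000610351562]] [[0.7523, 0.1305, 0.024], [0.8384, -0.0964, 0.024], [0.5513, -0.185, 0.024], [0.4749, 0.0316, 0.024]] [np.float64(0.2945), np.float64(0.2427), np.float64(0.3005), np.float64(0.2297)]
knob 111 [ 0.5657 -0.0546  0.1302] [ 0.465  -0.0762  0.0554] [0.5854 0.0761 0.9032] [207.48648649 319.51351351]
jar 183 [0.52   0.0115 0.0807] [ 0.465  -0.0058  0.04  ] [0.536  0.0761 0.9032] [232.12021858 285.49726776]
pot [0.53341951 0.19996803 0.12061503] [0.49864636 0.16475327 0.07025055] [0.56844245 0.23541813 0.20898993]
knob scene 165 [ 0.5855583  -0.07147583  0.05763528] [ 0.52286984 -0.37785759  0.03522754] [ 1.09321179 -0.0067491   0.50079902]
```

View pics/topc.png

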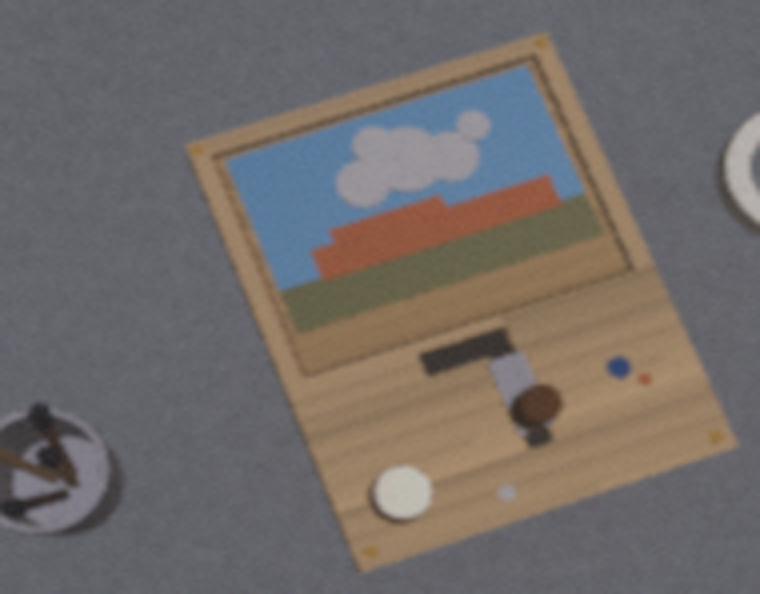

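Run:
```python
from h import *
f=lambda a:[(185+(x+.5)/4-.5,95+(y+.5)/3.6-.5) for x,y in a]
W=cast("top",f([(188,148),(548,36),(737,442),(360,572)]),.024)[:,:2]
B=np.array([[.185,.125],[.185,-.105],[-.11,-.105],[-.11,.125]])
print([np.linalg.norm(W[i]-W[i-1]).round(4) for i in range(4)])
a=W-W.mean(0);b=B-B.mean(0)
th=np.arctan2((b[:,0]*a[:,1]-b[:,1]*a[:,0]).sum(),(b*a).sum());M=np.array([[np.cos(th),-np.sin(th)],[np.sin(th),np.cos(th)]])
o=W.mean(0)-M@B.mean(0);print("yaw",np.degrees(th),"corner",o,"resid",(W-B@M.T-o).round(4).tolist())
tb=lambda p:((p[:2]-o)@M*1000).round(1)
print("knob pred",M@[-.065,0]+o,"end",M@[0,.04]+o)
for nm,p,z in [("slot left end",(424,364),.024),("slot TR",(507,328),.024),("parked slot end",(540,443),.024)]:
    print(nm,tb(cast("top",f([p]),z)[0]))
for n,box,z in (("top",(306,334,195,215),.072),):
    d=np.load("pics/top0.npz");P=cloud("top",d['d']);Z=P[...,2]
    k=(Z>.060)&(Z<.08)&(d['d']>0);s=np.zeros_like(k);s[192:226,306:334]=1;k&=s
    uv=np.argwhere(k)[:,::-1];c,r=cv2.minEnclosingCircle(uv.astype(np.float32));w=cast("top",[c],.072)[0];print("knob",k.sum(),c,r,w,tb(w),tb(P[k].mean(0)),Z[k].mean())
    s[:]=0;s[220:246,270:302]=1;k=(Z>.055)&(Z<.08)&s;print("jar",k.sum(),P[k].mean(0),tb(P[k].mean(0)))
    k=(Z>.07)&(Z<.12)&(P[...,0]>.45)&(P[...,1]>.1)&(P[...,1]<.3);print("pot",tb(P[k].min(0)/2+P[k].max(0)/2))
    print("tcp yaw",np.degrees(R.from_matrix(rot(env.get_state()['orientation'])).as_euler('ZYX')), rot(env.get_state()['orientation']).round(3))
```

```text
[np.float64(0.2916), np.float64(0.2288), np.float64(0.2892), np.float64(0.2303)]
yaw 19.60206882609599 corner [ 0.62057446 -0.04916898] resid [[-0.0016, -0.0015], [-0.0025, -0.0005], [0.003, 0.0012], [0.0012, 0.0008]]
knob pred [ 0.55934151 -0.07097554] end [ 0.60715504 -0.01148717]
slot left end [ 1.3 44.8]
slot TR [ 6.6 -8.7]
parked slot end [-68.7   0.9]
knob 97 (319.8999938964844, 207.10000610351562) 5.515524387359619 [ 0.5735796 -0.0647887  0.072    ] [-49.5   1.1] [-49.3   0.7] 0.07097827794611627
jar 172 [0.52137795 0.01002535 0.06813632] [-73.6  89. ]
pot [  1.6 264. ]
tcp yaw [ 1.63749055e+01 -1.12059865e-02 -1.79909335e+02] [[ 0.959  0.282 -0.   ]
 [ 0.282 -0.959  0.002]
 [ 0.    -0.002 -1.   ]]
```

```bash
python3 -m creep '[[0.02,-0.015,0,0,0,0],[0.05,-0.036,0,0,0,0],[0.085,-0.061,0,0,0,0],[0.12,-0.086,0,0,0,0],[0.155,-0.112,0,0,0,0],[0.19,-0.137,0,0,0,0],[0.225,-0.162,0,0,0,0],[0.25,-0.18,0,0,0,0]]' 0 20
python3 -m creep '[[0.035,-0.024,0,0,0,-0.5],[0.07,-0.048,0,0,0,-1],[0.105,-0.073,0,0,0,-1.5],[0.14,-0.097,0,0,0,-2],[0.175,-0.122,0,0,0,-2.5],[0.21,-0.146,0,0,0,-3],[0.24,-0.167,0,0,0,-3.2],[0.24,-0.167,0,0,0,-3.2]]'
```

```text
clock: 0.9
tcp_pos: [0.3521, -0.3061, 0.2311]
orientation: [-0.0, 0.99, 0.143, -0.0]
wrist_force: [-0.5, -0.1, 0.5]
finger_gap: 0.0002
clock: 1.7
tcp_pos: [0.5362, -0.0774, 0.2305]
orientation: [-0.001, 0.985, 0.173, 0.0]
wrist_force: [-0.2, -0.7, 0.1]
finger_gap: 0.0
```

```bash
python3 -m creep '[[0,0,0.015,0,0,0],[-0.002,0,0.035,0,0,0],[-0.004,0,0.06,0,0,0],[-0.004,0,0.085,0,0,0],[-0.004,0,0.11,0,0,0],[-0.004,0,0.13,0,0,0],[-0.004,0,0.14,0,0,0],[-0.004,0,0.14,0,0,0]]'
python3 - <<'E'
from h import *
p,d=env.read_camera("scene");cv2.imwrite("pics/s1.png",cv2.resize(p[150:240,130:250],None,fx=6,fy=6,interpolation=cv2.INTER_CUBIC))
E
```

```text
clock: 2.5
tcp_pos: [0.529, -0.0821, 0.0898]
orientation: [-0.001, 0.986, 0.17, -0.002]
wrist_force: [0.1, 0.5, 1.0]
finger_gap: -0.0002
```

View pics/s1.png

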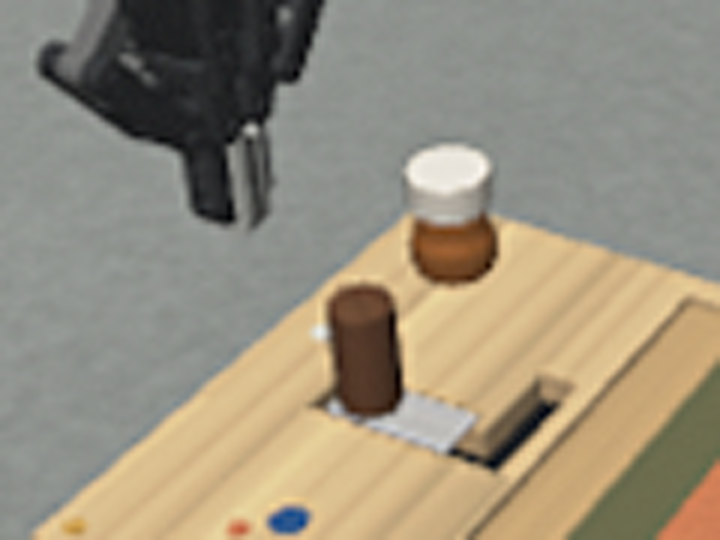

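The gripper tip (235,225 in the crop) is clear behind the knob (base 370,408), and the jar is clear too. Descending.

```bash
python3 -m creep '[[0,0,0.01,0,0,0],[0,0,0.02,0,0,0],[0,0,0.03,0,0,0],[0,0,0.04,0,0,0],[0,0,0.046,0,0,0],[0.004,0,0.046,0,0,0],[0.008,0,0.046,0,0,0],[0.01,0,0.046,0,0,0]]'
python3 -m creep '[[0.002,0,0,0,0,0],[0.004,0,0,0,0,0],[0.006,0,0,0,0,0],[0.008,0,0,0,0,0],[0.011,0,0,0,0,0],[0.014,0,0,0,0,0],[0.017,0,0,0,0,0],[0.020,0,0,0,0,0]]'
```

```text
clock: 3.35
tcp_pos: [0.5411, -0.0787, 0.0457]
orientation: [0.0, 0.985, 0.17, 0.001]
wrist_force: [-0.5, 0.7, 0.1]
finger_gap: -0.0002
clock: 4.15
tcp_pos: [0.5588, -0.072, 0.0452]
orientation: [0.0, 0.985, 0.17, -0.0]
wrist_force: [-2.1, 0.1, 1.4]
finger_gap: 0.0002
```

```bash
python3 -m creep '[[0.004,0,0,0,0,0],[0.008,0,0,0,0,0],[0.012,0,0,0,0,0],[0.016,0,0,0,0,0],[0.020,0,0,0,0,0],[0.024,0,0,0,0,0],[0.028,0,0,0,0,0],[0.032,0,0,0,0,0]]'
python3 - <<'E'
from h import *
p,d=env.read_camera("scene");cv2.imwrite("pics/s2.png",cv2.resize(p[150:240,150:270],None,fx=6,fy=6,interpolation=cv2.INTER_CUBIC))
E
```

```text
clock: 4.95
tcp_pos: [0.5894, -0.0611, 0.0452]
orientation: [0.0, 0.985, 0.17, -0.0]
wrist_force: [-1.5, -1.4, 1.1]
finger_gap: -0.0
```

View pics/s2.png

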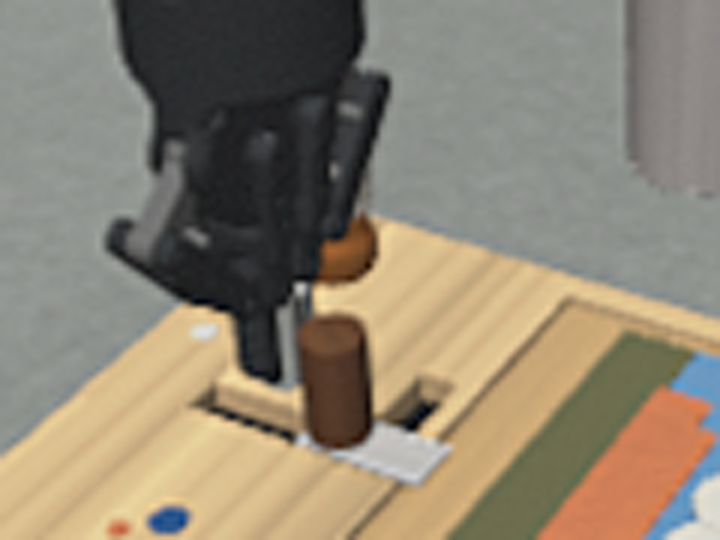

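The knob (base 337,438 in the crop) is short of the corner and the tongue is over the panel's edge. About 10 mm remains, so I'll approach slowly.

```bash
python3 -m creep '[[0.002,0,0,0,0,0],[0.004,0,0,0,0,0],[0.006,0,0,0,0,0],[0.007,0,0,0,0,0],[0.0075,0,0,0,0,0],[0.008,0,0,0,0,0],[0.008,0,0,0,0,0],[0.008,0,0,0,0,0]]'
python3 -m creep '[[0.0005,0,0,0,0,0],[0.001,0,0,0,0,0],[0.0015,0,0,0,0,0],[0.0015,0,0,0,0,0],[0.0015,0,0,0,0,0],[0.0015,0,0,0,0,0],[0.0015,0,0,0,0,0],[0.0015,0,0,0,0,0]]'
```

```text
clock: 5.8
tcp_pos: [0.5966, -0.0585, 0.0453]
orientation: [0.0, 0.985, 0.17, 0.0]
wrist_force: [-0.7, -0.2, -0.2]
finger_gap: 0.0002
clock: 6.6
tcp_pos: [0.5981, -0.058, 0.0453]
orientation: [0.0, 0.985, 0.17, 0.0]
wrist_force: [-0.0, -0.7, 0.7]
finger_gap: 0.0003
```

```bash
python3 -m creep '[[0.0002,0,0,0,0,0],[0.0004,0,0,0,0,0],[0.0006,0,0,0,0,0],[0.0008,0,0,0,0,0],[0.001,0,0,0,0,0],[0.0012,0,0,0,0,0],[0.0014,0,0,0,0,0],[0.0016,0,0,0,0,0]]'
python3 - <<'E'
from h import *
p,d=env.read_camera("scene");cv2.imwrite("pics/s3.png",cv2.resize(p[170:240,160:260],None,fx=8,fy=8,interpolation=cv2.INTER_CUBIC))
E
```

```text
clock: 7.4
tcp_pos: [0.5995, -0.0575, 0.0453]
orientation: [0.0, 0.985, 0.17, -0.0]
wrist_force: [-0.9, 0.1, -0.4]
finger_gap: 0.0002
```

View pics/s3.png

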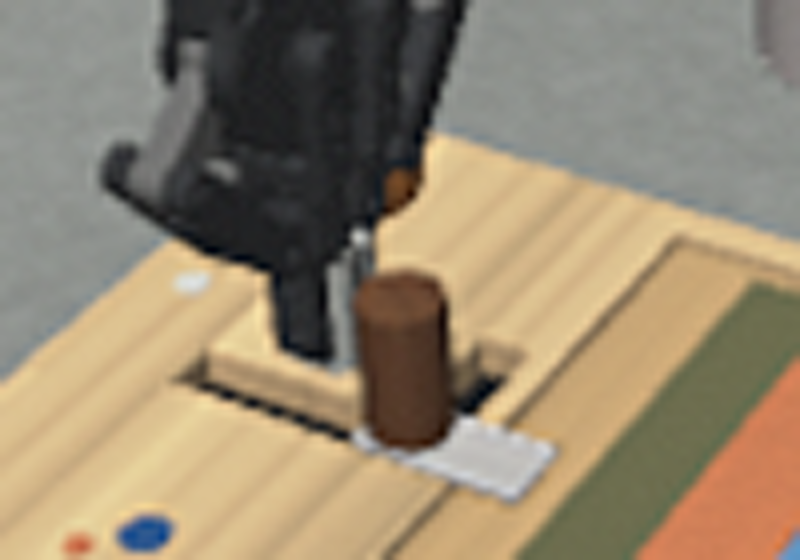

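```bash
python3 -m creep '[[0.0002,0,0,0,0,0],[0.0004,0,0,0,0,0],[0.0006,0,0,0,0,0],[0.0008,0,0,0,0,0],[0.001,0,0,0,0,0],[0.0012,0,0,0,0,0],[0.0014,0,0,0,0,0],[0.0016,0,0,0,0,0]]'
```

```text
clock: 8.25
tcp_pos: [0.601, -0.057, 0.0453]
orientation: [0.0, 0.985, 0.17, 0.0]
wrist_force: [-1.3, -0.6, -0.7]
finger_gap: 0.0002
```

```bash
python3 -m creep '[[0.0002,0,0,0,0,0],[0.0004,0,0,0,0,0],[0.0006,0,0,0,0,0],[0.0008,0,0,0,0,0],[0.001,0,0,0,0,0],[0.001,0,0,0,0,0],[0.001,0,0,0,0,0],[0.001,0,0,0,0,0]]'
```

```text
clock: 9.05
tcp_pos: [0.602, -0.0566, 0.0453]
orientation: [0.0, 0.985, 0.17, 0.0]
wrist_force: [-1.5, -0.8, -1.2]
finger_gap: -0.0001
```

```bash
python3 -m creep '[[0.0002,0,0,0,0,0],[0.0004,0,0,0,0,0],[0.0006,0,0,0,0,0],[0.0008,0,0,0,0,0],[0.001,0,0,0,0,0],[0.0012,0,0,0,0,0],[0.0014,0,0,0,0,0],[0.0015,0,0,0,0,0]]'
python3 - <<'E'
from h import *
p,d=env.read_camera("top");P=cloud("top",d);Z=P[...,2];np.savez("pics/t4.npz",p=p,d=d)
cv2.imwrite("pics/t4.png",cv2.resize(p[160:240,260:360],None,fx=7,fy=7,interpolation=cv2.INTER_CUBIC))
E
```

```text
clock: 9.85
tcp_pos: [0.6023, -0.0565, 0.0452]
orientation: [0.0, 0.985, 0.17, -0.001]
wrist_force: [-5.9, -2.5, 2.6]
finger_gap: 0.0001
```

View pics/t4.png

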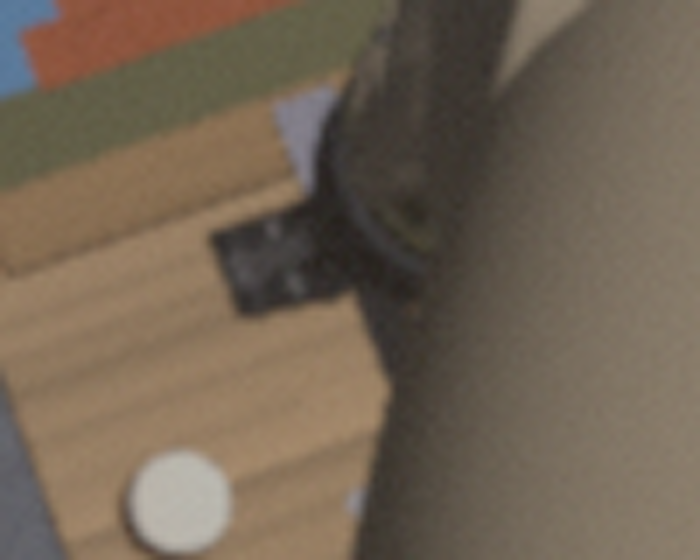

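The tool has stalled with about 6 N along −x, so the keeper is at the corner's end wall. Next I'll go round to the knob's −y side.

```bash
python3 -m creep '[[-0.004,0,0,0,0,0],[-0.010,0,0,0,0,0],[-0.016,0,0,0,0,0],[-0.016,0.008,0,0,0,0],[-0.016,0.018,0,0,0,0],[-0.016,0.030,0,0,0,0],[-0.016,0.040,0,0,0,0],[-0.016,0.045,0,0,0,0]]'
python3 -m creep '[[0.004,0,0,0,0,0],[0.010,0,0,0,0,0],[0.016,0,0,0,0,0],[0.022,0,0,0,0,0],[0.028,0,0,0,0,0],[0.034,0,0,0,0,0],[0.038,0,0,0,0,0],[0.038,0,0,0,0,0]]'
```

```text
clock: 10.7
tcp_pos: [0.6042, -0.1056, 0.0453]
orientation: [0.0, 0.986, 0.169, 0.0]
wrist_force: [0.2, -0.5, 0.3]
finger_gap: -0.0003
clock: 11.5
tcp_pos: [0.6398, -0.0909, 0.0452]
orientation: [0.0, 0.985, 0.17, 0.0]
wrist_force: [-0.2, -0.1, 0.3]
finger_gap: -0.0
```

```bash
python3 -m creep '[[0,-0.002,0,0,0,0],[0,-0.004,0,0,0,0],[0,-0.006,0,0,0,0],[0,-0.008,0,0,0,0],[0,-0.010,0,0,0,0],[0,-0.012,0,0,0,0],[0,-0.014,0,0,0,0],[0,-0.016,0,0,0,0]]'
python3 - <<'E'
from h import *
p,d=env.read_camera("scene");cv2.imwrite("pics/s5.png",cv2.resize(p[170:240,160:260],None,fx=8,fy=8,interpolation=cv2.INTER_CUBIC))
E
```

```text
clock: 12.3
tcp_pos: [0.6337, -0.0759, 0.0453]
orientation: [0.0, 0.985, 0.17, -0.0]
wrist_force: [-1.6, -0.6, -0.4]
finger_gap: -0.0001
```

View pics/s5.png

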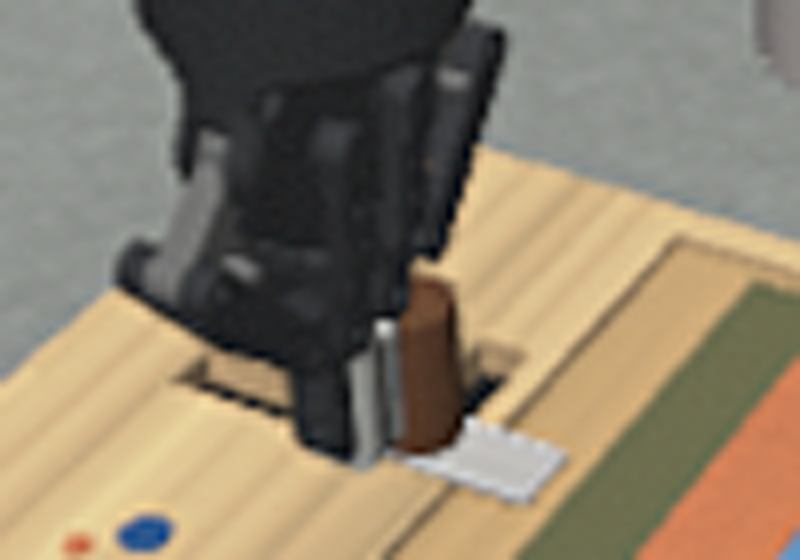

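The closed finger is next to the knob (430,370) on its −y side and nothing has been disturbed. Now I'll push sideways.

```bash
python3 -m creep '[[0,-0.0015,0,0,0,0],[0,-0.003,0,0,0,0],[0,-0.0045,0,0,0,0],[0,-0.006,0,0,0,0],[0,-0.0075,0,0,0,0],[0,-0.009,0,0,0,0],[0,-0.0105,0,0,0,0],[0,-0.012,0,0,0,0]]'
```

```text
clock: 13.15
tcp_pos: [0.6298, -0.0648, 0.0453]
orientation: [0.0, 0.985, 0.17, 0.0]
wrist_force: [0.1, -1.7, 0.1]
finger_gap: 0.0001
```

```bash
python3 -m creep '[[0,-0.0015,0,0,0,0],[0,-0.004,0,0,0,0],[0,-0.0065,0,0,0,0],[0,-0.009,0,0,0,0],[0,-0.0115,0,0,0,0],[0,-0.014,0,0,0,0],[0,-0.0165,0,0,0,0],[0,-0.018,0,0,0,0]]'
python3 - <<'E'
from h import *
p,d=env.read_camera("scene");cv2.imwrite("pics/s6.png",cv2.resize(p[150:240,160:280],None,fx=6,fy=6,interpolation=cv2.INTER_CUBIC))
E
```

```text
clock: 13.95
tcp_pos: [0.6237, -0.0475, 0.0453]
orientation: [-0.0, 0.985, 0.17, -0.0]
wrist_force: [-0.3, -2.0, -0.9]
finger_gap: 0.0001
```

View pics/s6.png

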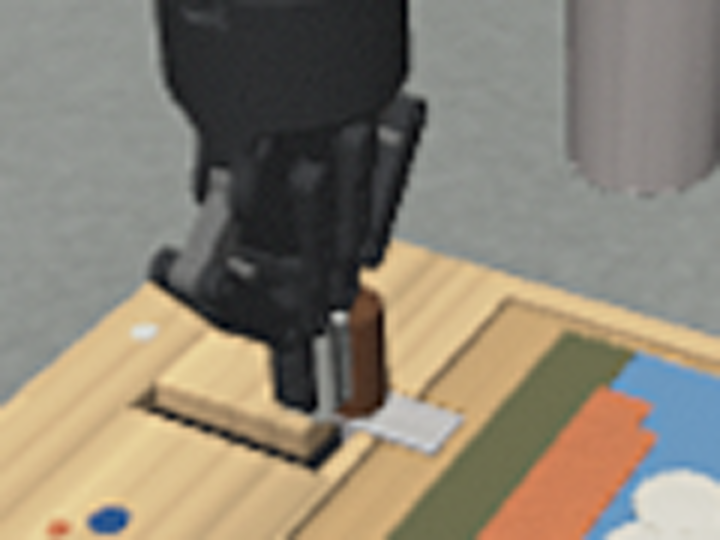

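The knob is travelling along the short leg (base 360,405). The tongue is over the panel.

```bash
python3 -m creep '[[0,-0.0015,0,0,0,0],[0,-0.003,0,0,0,0],[0,-0.0045,0,0,0,0],[0,-0.006,0,0,0,0],[0,-0.0075,0,0,0,0],[0,-0.0085,0,0,0,0],[0,-0.0095,0,0,0,0],[0,-0.010,0,0,0,0]]'
python3 -m creep '[[0,-0.0002,0,0,0,0],[0,-0.0004,0,0,0,0],[0,-0.0006,0,0,0,0],[0,-0.0008,0,0,0,0],[0,-0.001,0,0,0,0],[0,-0.0012,0,0,0,0],[0,-0.0014,0,0,0,0],[0,-0.0016,0,0,0,0]]'
```

```text
clock: 14.8
tcp_pos: [0.6204, -0.0383, 0.0453]
orientation: [0.0, 0.985, 0.17, -0.0]
wrist_force: [1.4, -2.1, -0.6]
finger_gap: 0.0
clock: 15.6
tcp_pos: [0.6199, -0.0369, 0.0453]
orientation: [0.0, 0.985, 0.17, -0.0]
wrist_force: [1.1, -2.1, -0.3]
finger_gap: 0.0001
```

```bash
python3 -m creep '[[0,-0.0002,0,0,0,0],[0,-0.0004,0,0,0,0],[0,-0.0006,0,0,0,0],[0,-0.0008,0,0,0,0],[0,-0.001,0,0,0,0],[0,-0.0012,0,0,0,0],[0,-0.0014,0,0,0,0],[0,-0.0016,0,0,0,0]]'
```

```text
clock: 16.4
tcp_pos: [0.6193, -0.0354, 0.0453]
orientation: [0.0, 0.985, 0.17, -0.0]
wrist_force: [0.8, -2.9, -0.0]
finger_gap: -0.0001
```

```bash
python3 -m creep '[[0,-0.0002,0,0,0,0],[0,-0.0004,0,0,0,0],[0,-0.0006,0,0,0,0],[0,-0.0008,0,0,0,0],[0,-0.001,0,0,0,0],[0,-0.0012,0,0,0,0],[0,-0.0014,0,0,0,0],[0,-0.0016,0,0,0,0]]'
```

```text
clock: 17.2
tcp_pos: [0.619, -0.0344, 0.0453]
orientation: [0.001, 0.985, 0.17, 0.0]
wrist_force: [2.5, -4.7, -1.2]
finger_gap: 0.0002
```

```bash
python3 -m creep '[[0,-0.0002,0,0,0,0],[0,-0.0004,0,0,0,0],[0,-0.0006,0,0,0,0],[0,-0.0008,0,0,0,0],[0,-0.001,0,0,0,0],[0,-0.001,0,0,0,0],[0,-0.001,0,0,0,0],[0,-0.001,0,0,0,0]]'
```

```text
clock: 18.0
tcp_pos: [0.619, -0.0342, 0.0453]
orientation: [0.001, 0.986, 0.17, 0.0]
wrist_force: [1.9, -7.2, -1.9]
finger_gap: 0.0001
```

It has stalled at 7.5 N with the knob at y ≈ 40 mm, which is the end of the short leg. I'll back off and lift clear.

```bash
python3 -m creep '[[0,0.003,0,0,0,0],[0,0.010,0,0,0,0],[0,0.020,0,0,0,0],[0,0.035,0,0,0,0],[0,0.055,0,0,0,0],[0,0.075,0,0,0,0],[0,0.085,-0.01,0,0,0],[0,0.085,-0.03,0,0,0]]'
python3 -m creep '[[0,0.015,-0.03,0,0,0],[0,0.045,-0.06,0,0,0],[0,0.08,-0.09,0,0,0],[0,0.12,-0.12,0,0,0],[0,0.16,-0.15,0,0,0],[0,0.2,-0.15,0,0,0],[0,0.22,-0.15,0,0,0],[0,0.22,-0.15,0,0,0]]'
python3 - <<'E'
from h import *
p,d=env.read_camera("top");P=cloud("top",d);Z=P[...,2];o=np.array([.62057,-.04917]);t=np.radians(19.6);M=np.array([[np.cos(t),-np.sin(t)],[np.sin(t),np.cos(t)]])
k=(Z>.060)&(Z<.08)&(d>0)&(P[...,0]>.55)&(P[...,0]<.66)&(P[...,1]>-.12)&(P[...,1]<.05)
c,r=cv2.minEnclosingCircle(np.argwhere(k)[:,::-1].astype(np.float32));w=cast("top",[c],.072)[0]
print(k.sum(),c,r,w,(w[:2]-o)@M*1000,Z[k].max())
f=np.load("pics/top0.npz")['p'];df=cv2.absdiff(cv2.GaussianBlur(p,(5,5),0),cv2.GaussianBlur(f,(5,5),0)).max(2)
for nm,(a,b,e,g) in dict(jar=(220,246,270,300),pot=(200,250,170,220),tape=(118,168,358,412),panel=(108,170,236,330)).items():print(nm,df[a:b,e:g].max(),df[a:b,e:g].mean().round(1))
print(env.get_state()['clock'])
cv2.imwrite("pics/t7.png",cv2.resize(p[95:260,225:425],None,fx=4,fy=3.6,interpolation=cv2.INTER_CUBIC))
E
```

```text
clock: 18.8
tcp_pos: [0.6464, -0.1154, 0.0742]
orientation: [-0.001, 0.986, 0.169, -0.001]
wrist_force: [-0.0, 1.1, 0.0]
finger_gap: -0.0004
clock: 19.6
tcp_pos: [0.7203, -0.3247, 0.224]
orientation: [0.0, 0.986, 0.168, -0.0]
wrist_force: [0.7, 0.3, -0.1]
finger_gap: -0.0001
97 (294.33782958984375, 191.78378295898438) 5.4747443199157715 [ 0.6076623  -0.01035931  0.072     ] [ 0.85930648 40.89180724] 0.07461090051322461
jar 3 1.1
pot 3 1.0
tape 3 1.0
panel 3 1.0
19.65
```

View pics/t7.png

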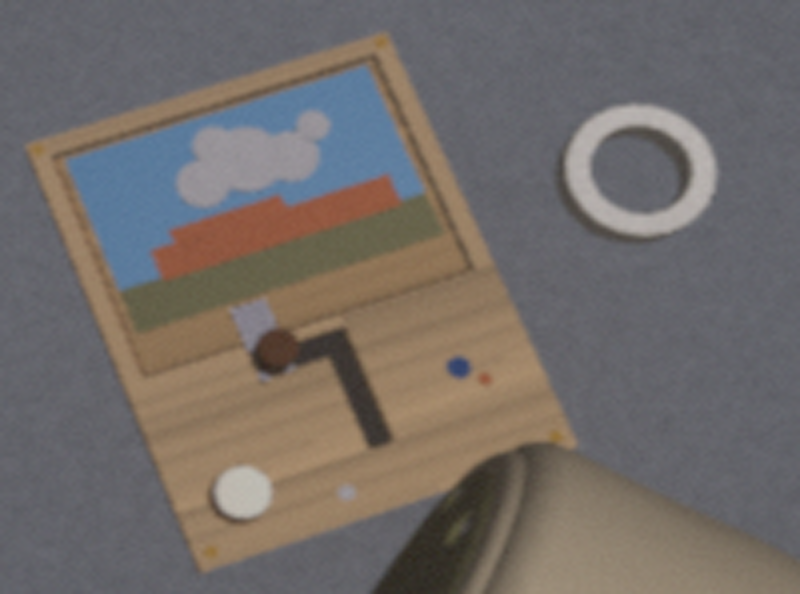

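The knob (278,348 in the crop) stands at the end of the short leg, about (0.9, 40.9) mm in board axes. The tongue is over the panel, the robot is clear and the bystanders haven't moved. Handing in.

```bash
python3 -c "
from workcell import env
print(env.hand_in())"
```

```text
the job is handed in; nothing more can be done
None
```

The panel is locked in and the job is handed in, at about 19.7 s on the robot's clock.

**What I did:** with the fingers shut, I pushed the knob along the long leg until it stopped on the corner's end wall, at about 6 N. I then went round to its −y side and pushed it along the short leg until it stopped again, at about 7.5 N. After that I backed off and lifted clear.

**Last checks:**
- **Knob:** the top camera puts it at about (0.9, 40.9) mm from the slot corner, against a target of (0, 40) with 2 mm play. It is standing down, and the tongue lies over the panel.
- **Bystanders:** the picture is unchanged around the jar, pot, tape roll and panel.
- **Robot:** it is touching nothing, and the largest wrist force I read was about 7.7 N.

**Disagreements:**
- **Board length:** it measured about 290 mm instead of 295 mm. I therefore judged both ends of travel by force and stall, not by position alone.
- **Knob's start:** it began about 15 mm ahead of the parked position, at x ≈ −50 mm instead of −65 mm.

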